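# Load the finishing rack in order of use

## Robot

A 6-joint arm with a two-finger parallel gripper is mounted at the origin on a cart in front of the work surface, level with it; the furniture and walls round the work are solid. World frame = base frame: x ahead of the robot, y to its left, z up, the work surface at z = 0. Lengths are in m, angles in rad, forces in N, time in s.
With the tool pointing down it reaches from about 0.3 to 0.775 m from the base axis. Payload 14.6 kg.
Tool frame: the origin (TCP) lies on the mounting face of the last link; the fingertips stand 173 mm ahead of it and the grasp point (between the pads) lies 155 mm ahead of it (ctrl.tcp_to_grasp is the distance from the TCP to the grasp point, in m); z points along the fingers, y is the line along which they close (so a half turn about z gives the same grasp; the last joint's range is limited). The gripper opens to 85 mm and grips with 20 to 120 N. Pads are 22 mm wide; open, the fingers measure 114 mm over their backs; the gripper's body (76 mm by 85 mm) begins 54 mm behind the grasp point. The pads swing forward as they close: fully open they stand 13 mm farther back than shut.
Start: joints at [1.199, 0.3, 1.521, -0, 1.321, -0.067], TCP at [0.165, 0.525, 0.405] pointing down, gripper open.
Joint ranges: [-3.03, 3.03], [-0.79, 2.21], [0.23, 2.52], [-1.04, 4.18], [0, 3.07], [-2.55, 2.55]. Speed limits (rad/s): [2.22, 2.22, 2.57, 3.14, 3.14, 3.14].

## Interface

Orientations are given as a rotation vector (axis times angle).
In Python, from station import ctrl gives the robot as it stands.
- The arm moves only by the shell command python3 -m creep 'ROWS' [OPENING] [FORCE]. ROWS is JSON, one flat list of numbers, 6 for each row, row after row: the shift along the tool's x, y, z normalised to -1 to 1, where 1 is 0.6 m, then the turn, a rotation vector about the tool's x, y, z normalised to -1 to 1, where 1 is 30 degrees. A call has 1 to 12 rows; each row shifts and turns the commanded pose from where the row before left it, along the tool's axes as they then stand; what a row does not reach is not made up. A row lasts 1/10 s, in which the tool goes at most 50 mm and 8.59 degrees, less where a joint would pass 70% of its speed; a pose out of reach is approached as far as the arm can. A call with a number of a shift or a turn outside -1 to 1 is refused whole. A call with a gripper value outside its range is refused whole. OPENING is the opening, from -1 (shut) to 1 (fully open), so that 0 is half open, set as the call begins (- or left out, the last holds). The fingers move at their own pace and stop on an object; FORCE is the grip in N (left out, the last holds). Time passes only in rows, so rows that do not move let the fingers close. It gives the time, the measured TCP pose, the force, the opening and the grip force at its end, in the units of the state.
- ctrl.state(): the state, without advancing time (a new reading comes with each control period).
- ctrl.capture(name): name is "scene" or "top"; returns a dict with "frame" (384x512x3 uint8, blue, green, red), "camera_matrix" (3x3 intrinsics, pixels), "cam_to_world" (4x4, takes a point from camera to world coordinates). Camera axes: x right, y down, z forward; pixel columns grow to the right and rows downward; lengths in m; the calibration is good to about 2 mm. A picture is of the moment at which its call begins. There is no depth.
- ctrl.job_done(): hands the job in; it is judged then, once.
The state is a dict: "clock": time; "joint_pos": joint angles; "joint_vel": joint speeds; "joint_efforts": joint torques, N m; "tcp_pos": TCP position; "tcp_rot": TCP orientation; "ft_force": force on the tool from outside, world axes, zero at the start; "torque": the same for the moment, N m; "gripper_width": finger opening in m; "grip_force": force on a finger pad.
Only numpy, scipy, OpenCV 4.12 (cv2) and the standard library are available. Lean on these libraries where they do the work, as an engineer would, in place of code of your own. Each camera call takes 0.05 s, during which the arm holds its last target. There are 200 camera calls.

## Task

Set up the blue finishing rack in the order of use: first stand the all-brown dropper bottle in pocket 1 (the one marked with one brass nail), then stand the dark amber bottle with the white pump cap in pocket 2 (two brass nails). Both must stand upright on the bottom of their pockets and be let go; leave the two white glue bottles standing where they are.

Things in the scene. Friction and masses are not known exactly. Their poses are not given: they have to be found in the camera images.
- dropper_bottle: Dusty all-brown dropper bottle, standing upright, loose, about 40 g. Round body 29 mm across and 58 mm high, above it a neck and dropper about 20 mm across up to 97 mm. Can be gripped from above by the body (50 mm above its foot) or the neck. Origin at the centre of its underside, z up.
- amber_bottle: Dark amber bottle with a white pump cap and an orange and blue label, standing upright, loose, about 85 g. Round body 35 mm across and 70 mm high, cap about 24 mm across up to 98 mm. Can be gripped from above by the body (50 mm above its foot) or the cap. Origin at the centre of its underside, z up.
- pocket1 (a point): Pocket 1 of the rack (one brass nail): centre of its floor, 32 mm above the bench. Rack: blue-painted block 90 x 250 x 52 mm, fixed flat on the bench, with a row of three round pockets 50 mm wide, 20 mm deep, 80 mm apart; brass dome nails (11 mm) on its top, on the robot's side of each pocket, count 1, 2, 3 from the robot's left to right. 
- pocket2 (a point): Pocket 2 of the same rack, the middle one, marked by two brass nails: the centre of the pocket's floor, 32 mm above the bench and 20 mm below the rack's top. Axes of both points: z up, y along the row from pocket 3 to pocket 1 (robot's left), x square to the row, away from the robot.
- glue_bottle: Bystander: white glue bottle with a cone nozzle and a blue label, 39 mm across, 105 mm high, standing loose on the bench among the other bottles. Origin at the centre of its underside.
- nozzle_bottle: Bystander: tiny plain white glue phial with a cone nozzle, 21 mm across, 52 mm high, standing loose on the bench. Origin at the centre of its underside.

How it is judged:
On the way, in this order (a step that is already met when the one before it is completed fails the run):
1. the brown dropper bottle stands in pocket 1, let go (horizontal distance between dropper_bottle and pocket1 below 0.015 m and z of dropper_bottle in the frame of pocket1 below 0.006 m and angle between dropper_bottle's own z axis and vertical below 0.17 rad and linear speed of dropper_bottle below 0.03 m/s and contact force between the fingers and dropper_bottle below 0.1 N), for 0.2 s.
2. then the amber bottle stands in pocket 2, let go (horizontal distance between amber_bottle and pocket2 below 0.015 m and z of amber_bottle in the frame of pocket2 below 0.006 m and angle between amber_bottle's own z axis and vertical below 0.17 rad and linear speed of amber_bottle below 0.03 m/s and contact force between the fingers and amber_bottle below 0.1 N), for 0.2 s.
At the end, for the whole second after the job is handed in: The brown dropper bottle stands in pocket 1 and the amber pump bottle in pocket 2: each within 15 mm of its pocket's centre, its foot within 6 mm of the pocket's floor, upright within 10 degrees, at rest and let go (all of step 1 and all of step 2); the robot touches nothing.
It fails at once if the white glue bottle is shifted by more than 40 mm or tipped over (distance of glue_bottle from where it was at the start of the episode above 0.04 m or angle between glue_bottle's own z axis and vertical above 0.5 rad).
It fails at once if the tiny glue phial is shifted by more than 40 mm or tipped over (distance of nozzle_bottle from where it was at the start of the episode above 0.04 m or angle between nozzle_bottle's own z axis and vertical above 0.5 rad).
It also fails if it takes over 56 s, if anything falls off the work surface, if the arm or the gripper's body presses on something with over 40 N, if the wrist force passes 120 N, or if a joint passes its speed limit or range.

## Working session

There is one attempt and no reset: what is moved stays moved. The work goes in short steps, Python scripts to look and compute and a shell command to move; the robot and the scene stay as the last step left them, time stands still between calls to the robot, and variables do not carry over. Pictures are saved under pics/ and viewed, at most 10 in all, crops included, and the job is handed in when it is done.

```bash
ls; mkdir -p pics
python3 - <<'E'
from station import ctrl
import cv2,numpy as np
for n in("scene","top"):
    c=ctrl.capture(n); cv2.imwrite(f"pics/{n}0.png",c["frame"]); np.savez(f"{n}0.npz",**c)
    print(n,c["camera_matrix"].tolist(),c["cam_to_world"].round(4).tolist())
s=ctrl.state();print(s)
E
```

```text
pics
scene [[494.35421612274547, 0.0, 258.25043838903], [0.0, 494.35421612274547, 190.5029875737289], [0.0, 0.0, 1.0]] [[0.4745, -0.6542, 0.5889, -0.0084], [-0.8802, -0.3574, 0.3123, -0.2881], [0.0061, -0.6665, -0.7454, 0.8311], [0.0, 0.0, 0.0, 1.0]]
top [[356.06580287114207, 0.0, 258.2757629853081], [0.0, 356.06580287114207, 187.8907837509202], [0.0, 0.0, 1.0]] [[-0.0238, -0.986, 0.1651, 0.4698], [-0.9996, 0.0215, -0.016, 0.0521], [0.0122, -0.1654, -0.9861, 0.8925], [0.0, 0.0, 0.0, 1.0]]
{'clock': 0.1, 'joint_pos': array([ 1.19937677e+00,  3.00423629e-01,  1.52152036e+00, -3.75104855e-05,
        1.32072295e+00, -6.65924679e-02]), 'joint_vel': array([ 0.00025873, -0.0026942 , -0.00137183,  0.00084996, -0.0002671 ,
        0.00060933]), 'joint_efforts': array([ 2.29547892e-03, -5.44364476e+01, -3.62374806e+01, -1.41349767e-05,
        2.96665130e-03, -1.12869219e-05]), 'tcp_pos': array([0.16506106, 0.52461625, 0.40417295]), 'tcp_rot': array([-4.76925035e-01, -3.10497997e+00,  1.65946610e-03]), 'ft_force': array([ 0.0476825 , -0.37617077, -0.16739253]), 'torque': array([ 0.00560215, -0.00205201, -0.00339987]), 'grip_force': 0.0, 'gripper_width': 0.08548622919477655}
```

View pics/scene0.png

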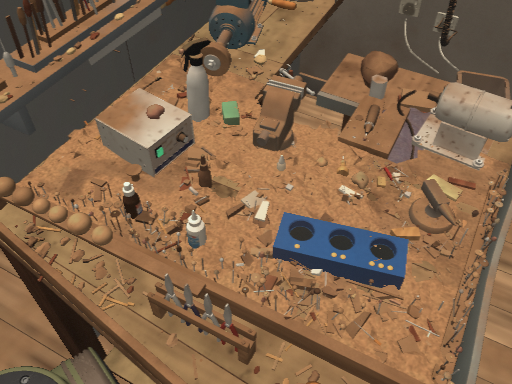

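View pics/top0.png

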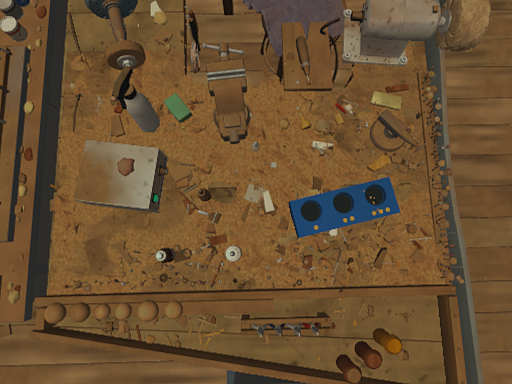

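The scene view shows the amber bottle at about (131,200), the dropper at (205,172), the glue bottle at (195,230) and the phial at (281,162). In the top view they are at about (165,256), (204,194), (233,254) and (256,146). The pockets are at (311,211), (343,203) and (374,195) in the top view, with pocket 1 on the left.

```bash
cat > h.py <<'E'
import numpy as np,cv2
def load(n): return dict(np.load(n+"0.npz"))
def ray(c,u,v,z):
    T=c["cam_to_world"];d=T[:3,:3]@np.linalg.solve(c["camera_matrix"],[u,v,1.]);o=T[:3,3]
    return (o+d*(z-o[2])/d[2])[:2]
def proj(c,p):
    q=np.linalg.inv(c["cam_to_world"])@np.r_[p,1];q=c["camera_matrix"]@q[:3];return q[:2]/q[2]
E
python3 - <<'E'
from h import *
s,t=load("scene"),load("top")
# pockets: dark blobs within blue rack
for n,c in(("scene",s),("top",t)):
    f=c["frame"];h=cv2.cvtColor(f,cv2.COLOR_BGR2HSV)
    m=cv2.inRange(h,(105,120,50),(125,255,255))
    m=cv2.morphologyEx(m,cv2.MORPH_OPEN,np.ones((3,3)))
    cs,hi=cv2.findContours(m,cv2.RETR_CCOMP,cv2.CHAIN_APPROX_NONE)
    for k,(q,g) in enumerate(zip(cs,hi[0])):
        if cv2.contourArea(q)>150:
            if g[3]>=0:
                e=cv2.fitEllipse(q);print(n,"hole",np.round(e[0],1),np.round(e[1],1),ray(c,*e[0],.052).round(4))
            else:
                print(n,"blob",cv2.contourArea(q),cv2.minAreaRect(q))
def crop(c,x,y,w,h,k): return cv2.resize(c["frame"][y:y+h,x:x+w],None,fx=k,fy=k,interpolation=cv2.INTER_CUBIC)
a=crop(s,110,145,100,75,4);b=crop(s,170,180,100,75,4)
d=crop(t,145,180,100,90,4);e=crop(t,285,170,120,75,3.333333)
im=np.zeros((600,800,3),np.uint8);
a=crop(s,110,150,100,75,4);b=crop(t,285,170,100,75,4);d=crop(t,145,182,100,75,4);e=crop(t,145,217,100,75,4)
im[:300,:400]=a;im[:300,400:]=b;im[300:,:400]=d;im[300:,400:]=e
cv2.imwrite("pics/c1.png",im)
E
```

```text
scene blob 4690.0 ((342.2123718261719, 243.7737579345703), (133.41517639160156, 37.8534049987793), 12.724355697631836)
scene hole [382.2 252.7] [28.6 32.1] [ 0.5804 -0.2442]
scene hole [341.3 239.3] [21.6 27.2] [ 0.5725 -0.1639]
scene hole [301. 230.] [21.9 26.9] [ 0.5554 -0.0856]
top blob 1436.5 ((327.2353210449219, 210.9412078857422), (36.865413665771484, 72.76068115234375), 75.96376037597656)
```

View pics/c1.png

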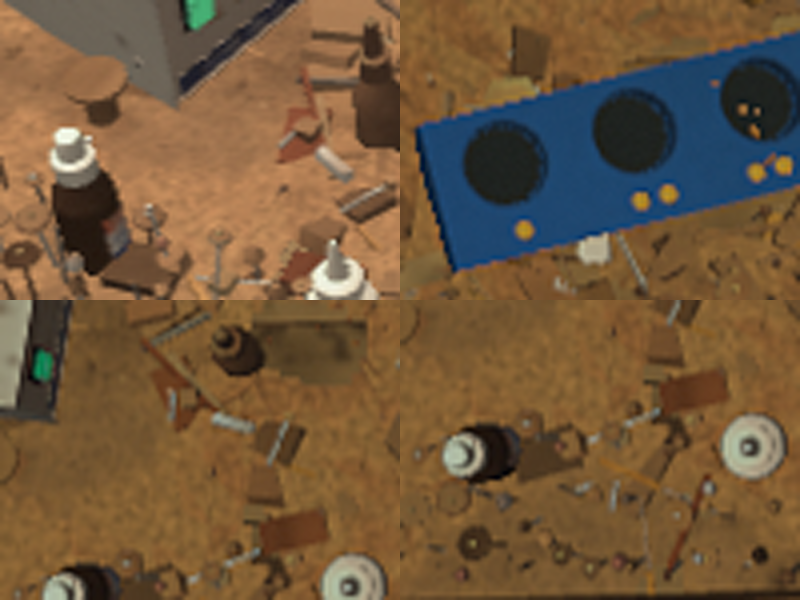

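Run:
```python
from h import *
s,t=load("scene"),load("top")
print("p1",ray(t,311.5,210.7,.052),ray(s,301,230,.052),"p2",ray(t,343.5,203,.052),ray(s,341.3,239.3,.052))
print("drop top",ray(t,202,191.2,.097),ray(s,203.2,156,.097))
print("amber top",ray(t,160.5,255,.098),ray(s,127.2,183.6,.098))
print("glue",ray(t,232.8,253.7,.105),"phial",ray(t,256,146,.05))
# dark masks
for n,c,bx in(("scene",s,((190,150,225,195),(115,195,145,222))),("top",t,((195,184,214,206),(155,245,180,266)))):
    for (x0,y0,x1,y1),nm,r,h in zip(bx,("drop","amber"),(.0145,.0175),(.058,.07)):
        g=c["frame"][y0:y1,x0:x1].max(2); m=(g<70).astype(np.uint8)
        k,l,st,ce=cv2.connectedComponentsWithStats(m);i=1+st[1:,4].argmax()
        print(n,nm,"bbox",st[i,:2]+[x0,y0],st[i,:2]+st[i,2:4]+[x0,y0],st[i,4],"cen",ce[i]+[x0,y0],"at mid h",ray(c,*(ce[i]+[x0,y0]),h/2))
def sil(c,xy,r,z0,z1):
    a=np.linspace(0,6.28,40);P=np.array([proj(c,[xy[0]+r*np.cos(q),xy[1]+r*np.sin(q),z]) for z in(z0,z1) for q in a])
    return P.min(0).round(1),P.max(0).round(1)
for nm,xy,r,h in(("drop",ray(t,202,191.2,.097),.0145,.058),("amber",ray(t,160.5,255,.098),.0175,.07)):
    for n,c in(("scene",s),("top",t)): print("pred",nm,n,sil(c,xy,r,0,h))
```

```text
p1 [ 0.55285131 -0.08642434] [ 0.55550422 -0.08545892] p2 [ 0.56952356 -0.16372099] [ 0.57249189 -0.16393828]
drop top [0.59811476 0.16644735] [0.60203604 0.16860008]
amber top [0.45869976 0.25651042] [0.46088407 0.25903163]
glue [0.4578073  0.09818889] phial [0.7148344  0.04157944]
scene drop bbox [199 166] [212 188] 138 cen [205.7826087  177.89130435] at mid h [0.60245903 0.16825502]
scene amber bbox [123 195] [142 219] 275 cen [131.18909091 204.98909091] at mid h [0.45664852 0.26029958]
top drop bbox [198 188] [214 201] 91 cen [206.17582418 195.14285714] at mid h [0.59909732 0.16600467]
top amber bbox [161 248] [176 263] 134 cen [168.60447761 254.67164179] at mid h [0.45812696 0.25367212]
pred drop scene (array([197.8, 165.6]), array([212.8, 193. ]))
pred drop top (array([198.2, 187.7]), array([213.3, 202.9]))
pred amber scene (array([121.4, 187.6]), array([144.4, 221.9]))
pred amber top (array([155.9, 246.9]), array([177.9, 262.6]))
```

```bash
cat >> h.py <<'E'
def off(x,y,g):
    from station import ctrl
    from scipy.spatial.transform import Rotation as R
    s=ctrl.state();r=R.from_rotvec(s["tcp_rot"])
    d=np.array([x,y,g+ctrl.tcp_to_grasp])-s["tcp_pos"]
    M=r.as_matrix();print("t",s["clock"],"tcp",s["tcp_pos"].round(4),"w",round(s["gripper_width"],4),"total shift (units)",(M.T@d/.6).round(4),"mm",(d*1e3).round(1),"toolz",M[:,2].round(4),"tooly",M[:,1].round(3),"F",s["ft_force"].round(1),"grip",s["grip_force"],"q",s["joint_pos"].round(2))
E
python3 -c "from h import *;off(.600,.1672,.25)"
```

```text
t 0.1 tcp [0.1651 0.5246 0.4042] w 0.0855 total shift (units) [-8.703e-01 -3.507e-01 -5.000e-04] mm [ 434.9 -357.4    0.5] toolz [-4.e-04 -1.e-03 -1.e+00] tooly [ 0.3    0.954 -0.001] F [ 0.  -0.4 -0.2] grip 0.0 q [ 1.2   0.3   1.52 -0.    1.32 -0.07]
```

```bash
python3 -m creep '[-0.06,-0.025,0,0,0,0,-0.06,-0.025,0,0,0,0,-0.06,-0.025,0,0,0,0,-0.06,-0.025,0,0,0,0,-0.06,-0.025,0,0,0,0,-0.06,-0.025,0,0,0,0,-0.06,-0.025,0,0,0,0,-0.06,-0.025,0,0,0,0,-0.06,-0.025,0,0,0,0,-0.06,-0.025,0,0,0,0,-0.06,-0.025,0,0,0,0,-0.06,-0.025,0,0,0,0]' && python3 -m creep '[-0.05,-0.02,0,0,0,0,-0.05,-0.02,0,0,0,0,-0.05,-0.01,0,0,0,0,0,0,0,0,0,0,0,0,0,0,0,0]' 0.3; python3 -c "from h import *;off(.600,.1672,.05)"
```

```text
clock: 1.3
tcp_pos: [0.5242, 0.222, 0.4044]
tcp_rot: [-0.477, -3.105, 0.0]
ft_force: [1.5, 1.0, -0.7]
gripper_width: 0.0854
grip_force: 0.0
clock: 1.8
tcp_pos: [0.6001, 0.1674, 0.4039]
tcp_rot: [-0.478, -3.104, 0.001]
ft_force: [-1.3, 0.3, 0.2]
gripper_width: 0.0556
grip_force: 0.0
t 1.8 tcp [0.6001 0.1674 0.4039] w 0.0556 total shift (units) [-3.00e-04 -2.00e-04  3.32e-01] mm [-1.000e-01 -2.000e-01 -1.992e+02] toolz [-1.4e-03 -2.0e-04 -1.0e+00] tooly [ 0.301  0.954 -0.001] F [-1.3  0.3  0.2] grip 0.0 q [ 0.21  0.47  1.3   0.    1.38 -1.05]
```

```bash
python3 -m creep '[0,0,0.06,0,0,0,0,0,0.06,0,0,0,0,0,0.06,0,0,0,0,0,0.06,0,0,0,0,0,0.05,0,0,0,0,0,0.03,0,0,0,0,0,0.01,0,0,0,0,0,0,0,0,0]' && python3 -m creep '[0,0,0,0,0,0,0,0,0,0,0,0,0,0,0,0,0,0,0,0,0,0,0,0,0,0,0,0,0,0,0,0,0,0,0,0]' -1 25; python3 -c "from h import *;off(.600,.1672,.05)"
```

```text
clock: 2.6
tcp_pos: [0.5996, 0.1682, 0.2066]
tcp_rot: [-0.476, -3.105, 0.0]
ft_force: [-0.2, 0.5, 0.4]
gripper_width: 0.0551
grip_force: 0.0
clock: 3.2
tcp_pos: [0.6003, 0.1678, 0.2081]
tcp_rot: [0.477, 3.103, 0.002]
ft_force: [0.4, 1.9, 6.9]
gripper_width: 0.0274
grip_force: 24.5
t 3.2 tcp [0.6003 0.1678 0.2081] w 0.0274 total shift (units) [ 0.0002 -0.0011  0.0056] mm [-0.3 -0.6 -3.4] toolz [ 2.4e-03  6.0e-04 -1.0e+00] tooly [0.3   0.954 0.001] F [0.4 1.9 6.9] grip 24.521958120167255 q [ 0.21  0.67  1.46  0.    1.01 -1.05]
```

```bash
python3 -m creep '[0,0,-0.01,0,0,0,0,0,-0.02,0,0,0,0,0,-0.04,0,0,0,0,0,-0.05,0,0,0,0,0,-0.05,0,0,0,0,0,-0.04,0,0,0,0,0,-0.01,0,0,0,0,0,0,0,0,0,0,0,0,0,0,0]' - 40
python3 - <<'E'
from h import *
from station import ctrl
off(.554,-.086,.2)
ims=[]
for n,x,y in(("scene",110,50),("top",120,120)):
    c=ctrl.capture(n);ims.append(cv2.resize(c["frame"][y:y+150,x:x+130],None,fx=3,fy=3))
cv2.imwrite("pics/g1.png",np.hstack(ims))
E
```

```text
clock: 4.1
tcp_pos: [0.5998, 0.1676, 0.3375]
tcp_rot: [-0.477, -3.104, 0.001]
ft_force: [0.3, 0.4, -0.8]
gripper_width: 0.0262
grip_force: 39.2
t 4.1 tcp [0.5998 0.1676 0.3375] w 0.0262 total shift (units) [-0.054  -0.4261 -0.0284] mm [ -45.8 -253.6   17.2] toolz [-1.7e-03 -4.0e-04 -1.0e+00] tooly [ 0.3    0.954 -0.001] F [ 0.3  0.4 -0.8] grip 39.16375682456419 q [ 0.21  0.52  1.37 -0.    1.25 -1.05]
```

View pics/g1.png

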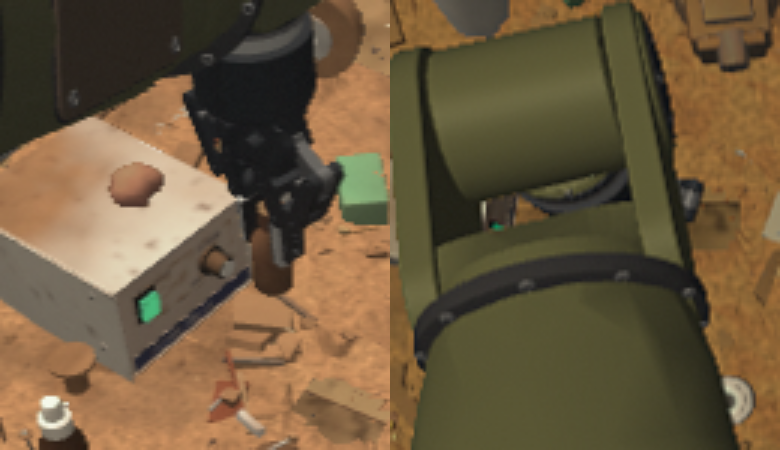

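The dropper is off the bench and hanging between the pads: the body spans about (193–208, 117–148) in full scene pixels, and the glue bottle is undisturbed. Before carrying it, I'll check how far it sits from the TCP axis.

Run:
```python
from h import *
from station import ctrl
s=load("scene")
def sil(c,xy,r,z0,z1):
    a=np.linspace(0,6.28,40);P=np.array([proj(c,[xy[0]+r*np.cos(q),xy[1]+r*np.sin(q),z]) for z in(z0,z1) for q in a])
    return P.min(0).round(1),P.max(0).round(1)
print(sil(s,(.600,.1676),.0145,.1294,.187))
f=ctrl.capture("scene")["frame"];cv2.imwrite("pics/x.png",f)
h=cv2.cvtColor(f[110:152,185:225],cv2.COLOR_BGR2HSV)
for r in (136,140,143,145,147): print(r,f[r,188:216].tolist()[::2])
```

```text
(array([192.3, 119.5]), array([208.9, 150.4]))
136 [[73, 85, 98], [71, 84, 97], [74, 87, 98], [36, 51, 74], [37, 52, 76], [34, 48, 71], [39, 50, 64], [86, 94, 96], [49, 52, 54], [27, 28, 31], [63, 75, 86], [94, 142, 199], [99, 149, 208], [79, 118, 167]]
140 [[70, 82, 95], [50, 49, 55], [52, 49, 53], [43, 60, 81], [36, 48, 68], [33, 46, 68], [31, 43, 62], [28, 39, 57], [29, 41, 57], [31, 40, 55], [91, 137, 191], [93, 141, 195], [98, 148, 205], [89, 134, 189]]
143 [[40, 32, 32], [41, 33, 33], [73, 82, 92], [51, 76, 100], [31, 45, 64], [33, 47, 66], [31, 44, 61], [28, 41, 56], [26, 36, 52], [26, 35, 49], [95, 144, 200], [94, 141, 196], [94, 139, 195], [91, 137, 191]]
145 [[41, 30, 31], [97, 110, 121], [77, 106, 139], [70, 105, 148], [31, 41, 59], [30, 43, 61], [31, 42, 59], [29, 40, 56], [29, 39, 54], [25, 35, 49], [92, 140, 193], [94, 142, 195], [92, 138, 192], [91, 138, 190]]
147 [[99, 124, 151], [92, 137, 191], [91, 136, 189], [86, 127, 177], [73, 108, 151], [29, 40, 57], [29, 40, 57], [27, 38, 55], [27, 37, 54], [90, 135, 189], [99, 149, 207], [93, 141, 194], [92, 139, 193], [92, 139, 192]]
```

Run:
```python
from h import *
s=load("scene")["frame"]
for r in range(180,196): print(r,s[r,196:217:2].max(1).tolist())
```

```text
180 [156, 142, 73, 71, 66, 64, 61, 60, 114, 155, 156]
181 [155, 140, 69, 71, 65, 62, 61, 58, 117, 101, 155]
182 [165, 148, 69, 69, 65, 63, 61, 57, 103, 108, 103]
183 [183, 156, 68, 71, 68, 63, 60, 55, 92, 90, 90]
184 [190, 166, 67, 70, 68, 61, 58, 53, 81, 96, 98]
185 [182, 182, 63, 68, 68, 61, 59, 54, 103, 112, 106]
186 [181, 179, 155, 65, 66, 62, 59, 53, 107, 117, 108]
187 [177, 172, 169, 162, 149, 139, 129, 62, 120, 118, 109]
188 [155, 152, 145, 168, 154, 148, 178, 143, 123, 84, 119]
189 [140, 149, 144, 179, 163, 153, 173, 177, 136, 119, 114]
190 [180, 181, 174, 167, 157, 162, 165, 172, 146, 115, 106]
191 [189, 165, 166, 187, 159, 162, 179, 166, 130, 119, 105]
192 [184, 156, 179, 193, 162, 161, 173, 183, 169, 169, 119]
193 [134, 143, 168, 189, 168, 170, 169, 181, 167, 161, 124]
194 [111, 149, 173, 169, 166, 182, 185, 178, 185, 163, 155]
195 [127, 180, 186, 173, 162, 133, 154, 184, 185, 152, 165]
```

```bash
python3 -m creep '[-0.003,-0.02,0,0,0,0,-0.005,-0.04,0,0,0,0,-0.006,-0.05,0,0,0,0,-0.006,-0.05,0,0,0,0,-0.006,-0.05,0,0,0,0,-0.006,-0.05,0,0,0,0,-0.006,-0.05,0,0,0,0,-0.006,-0.05,0,0,0,0,-0.005,-0.04,0,0,0,0,-0.004,-0.02,0,0,0,0,-0.001,-0.006,0,0,0,0,0,0,0,0,0,0]' && python3 -m creep '[0,0,0.02,0,0,0,0,0,0.03,0,0,0,0,0,0.03,0,0,0,0,0,0.02,0,0,0,0,0,0,0,0,0]';  python3 - <<'E'
from h import *
from station import ctrl
off(.554,-.086,.087)
ims=[]
for n,x,y in(("scene",240,140),("top",260,130)):
    c=ctrl.capture(n);ims.append(cv2.resize(c["frame"][y:y+140,x:x+130],None,fx=3,fy=3))
cv2.imwrite("pics/g2.png",np.hstack(ims))
E
```

```text
clock: 5.45
tcp_pos: [0.5542, -0.0859, 0.3385]
tcp_rot: [-0.477, -3.105, -0.0]
ft_force: [0.4, -0.1, 0.0]
gripper_width: 0.0268
grip_force: 39.2
clock: 5.95
tcp_pos: [0.554, -0.0852, 0.2766]
tcp_rot: [-0.475, -3.102, -0.0]
ft_force: [0.5, -1.1, -0.9]
gripper_width: 0.0269
grip_force: 39.2
t 5.95 tcp [ 0.554  -0.0852  0.2766] w 0.0269 total shift (units) [-0.0007 -0.0013  0.0582] mm [  0.   -0.8 -34.9] toolz [-3.2e-03  8.0e-04 -1.0e+00] tooly [ 0.299  0.954 -0.   ] F [ 0.5 -1.1 -0.9] grip 39.1744049009867 q [-0.22  0.46  1.62  0.    1.07 -1.48]
```

View pics/g2.png

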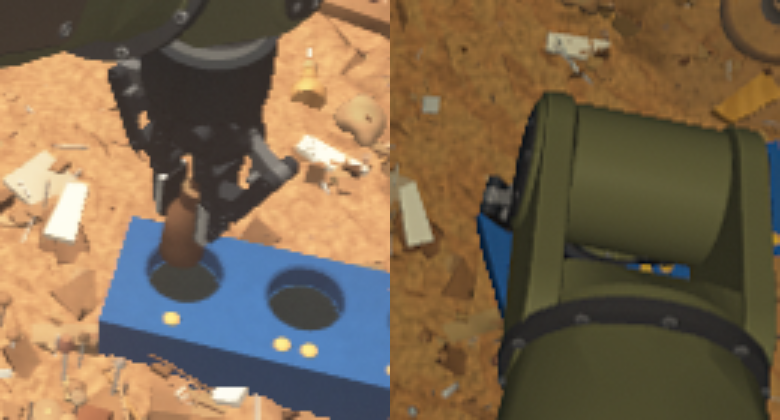

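The dropper hangs over pocket 1 (one nail). Its foot reaches about (181,266) in the crop, which is (300,229) in full pixels, and the pocket rim is centred at (302,230). I'll check foot position and tilt in numbers.

Run:
```python
from h import *
from station import ctrl
s=load("scene")
f=ctrl.capture("scene")["frame"].astype(int)
# brown: r-b>25, dark
for r in range(196,232,3):
    row=f[r,286:322]; m=np.where((row[:,2]-row[:,0]>18)&(row[:,2]<135))[0]+286
    print(r,m.tolist() if len(m)<3 else (m.min(),m.max(),len(m)))
for z in(.0685,.126,.1655): print(z,proj(s,[.554,-.0852,z]).round(1))
a=np.linspace(0,6.28,60);P=np.array([proj(s,[.554+.0145*np.cos(q),-.0852+.0145*np.sin(q),.0685]) for q in a]);print("foot",P.min(0),P.max(0))
```

```text
196 [302]
199 (np.int64(291), np.int64(305), 4)
202 (np.int64(300), np.int64(306), 4)
205 (np.int64(298), np.int64(306), 9)
208 (np.int64(296), np.int64(305), 6)
211 (np.int64(300), np.int64(305), 6)
214 (np.int64(295), np.int64(316), 12)
217 (np.int64(295), np.int64(313), 11)
220 (np.int64(294), np.int64(306), 13)
223 (np.int64(294), np.int64(307), 14)
226 (np.int64(297), np.int64(305), 9)
229 []
0.0685 [301.2 225.3]
0.126 [303.3 206.4]
0.1655 [305.  192.3]
foot [293.70128164 219.51300887] [308.6037019 231.3064428]
```

```bash
python3 -m creep '[0,0,0.02,0,0,0,0,0,0.02,0,0,0,0,0,0.01,0,0,0,0,0,0.004,0,0,0,0,0,0,0,0,0]' && python3 -m creep '[0,0,0.003,0,0,0,0,0,0.002,0,0,0,0,0,0,0,0,0]'; python3 -m creep '[0,0,0.002,0,0,0,0,0,0.002,0,0,0,0,0,0,0,0,0]'
```

```text
clock: 6.6
tcp_pos: [0.5542, -0.0859, 0.2459]
tcp_rot: [-0.477, -3.104, -0.0]
ft_force: [0.1, 0.3, 0.1]
gripper_width: 0.0267
grip_force: 39.2
clock: 6.9
tcp_pos: [0.5542, -0.0859, 0.2433]
tcp_rot: [0.477, 3.105, -0.0]
ft_force: [0.4, 0.2, -0.9]
gripper_width: 0.0273
grip_force: 39.2
clock: 7.2
tcp_pos: [0.5541, -0.0859, 0.2407]
tcp_rot: [-0.477, -3.105, 0.0]
ft_force: [0.1, -0.1, -0.5]
gripper_width: 0.0265
grip_force: 39.2
```

```bash
python3 -m creep '[0,0,0.002,0,0,0,0,0,0,0,0,0,0,0,0,0,0,0]'; python3 -m creep '[0,0,0.002,0,0,0,0,0,0,0,0,0,0,0,0,0,0,0]';python3 -m creep '[0,0,0.002,0,0,0,0,0,0,0,0,0]' | grep -E "pos|ft"
```

```text
clock: 7.5
tcp_pos: [0.5544, -0.0859, 0.2402]
tcp_rot: [0.477, 3.104, -0.0]
ft_force: [-1.1, 0.6, 4.8]
gripper_width: 0.0264
grip_force: 39.7
clock: 7.8
tcp_pos: [0.5546, -0.0859, 0.24]
tcp_rot: [0.476, 3.102, -0.0]
ft_force: [-1.7, 0.0, 14.0]
gripper_width: 0.0263
grip_force: 40.6
tcp_pos: [0.555, -0.086, 0.2399]
ft_force: [-3.4, 0.4, 22.5]
```

```bash
python3 -m creep '[0,0,-0.005,0,0,0,0,0,0,0,0,0]' - 20; python3 -m creep '[0,0,0,0,0,0,0,0,0,0,0,0,0,0,0,0,0,0,0,0,0,0,0,0]' 0.0;  python3 -m creep '[0,0,-0.02,0,0,0,0,0,-0.04,0,0,0,0,0,-0.06,0,0,0,0,0,-0.06,0,0,0,0,0,-0.05,0,0,0,0,0,-0.02,0,0,0,0,0,0,0,0,0]'; python3 -c "from h import *;off(.4595,.257,.25)"
```

```text
clock: 8.2
tcp_pos: [0.5542, -0.0859, 0.2406]
tcp_rot: [0.477, 3.105, -0.0]
ft_force: [-0.5, 0.2, -0.8]
gripper_width: 0.0264
grip_force: 39.2
clock: 8.6
tcp_pos: [0.5542, -0.0859, 0.2401]
tcp_rot: [-0.477, -3.105, -0.0]
ft_force: [-0.5, 0.0, 0.1]
gripper_width: 0.043
grip_force: 0.0
clock: 9.3
tcp_pos: [0.5541, -0.0859, 0.392]
tcp_rot: [0.476, 3.102, -0.0]
ft_force: [0.6, 0.4, -0.5]
gripper_width: 0.043
grip_force: 0.0
t 9.3 tcp [ 0.5541 -0.0859  0.392 ] w 0.043 total shift (units) [ 0.3218  0.4978 -0.022 ] mm [-94.6 342.9  12.7] toolz [ 3.e-03 -6.e-04 -1.e+00] tooly [0.3   0.954 0.   ] F [ 0.6  0.4 -0.5] grip 0.0 q [-0.22  0.33  1.51  0.    1.3  -1.49]
```

```bash
python3 -m creep '[0.015,0.02,0,0,0,0,0.03,0.045,-0.005,0,0,0,0.032,0.05,-0.005,0,0,0,0.032,0.05,-0.005,0,0,0,0.032,0.05,-0.005,0,0,0,0.032,0.05,0,0,0,0,0.032,0.05,0,0,0,0,0.032,0.05,0,0,0,0,0.032,0.05,0,0,0,0,0.03,0.045,0,0,0,0,0.02,0.03,0,0,0,0,0.003,0.008,0,0,0,0]' 0.4; python3 -m creep '[0,0,0,0,0,0,0,0,0,0,0,0]'
python3 - <<'E'
from h import *
from station import ctrl
off(.4595,.257,.05)
ims=[]
for n,x,y in(("scene",250,180),("top",280,150)):
    c=ctrl.capture(n);ims.append(cv2.resize(c["frame"][y:y+110,x:x+130],None,fx=3,fy=3))
cv2.imwrite("pics/g3.png",np.hstack(ims))
E
```

```text
clock: 10.5
tcp_pos: [0.4582, 0.2593, 0.4005]
tcp_rot: [-0.472, -3.103, 0.002]
ft_force: [0.7, -0.8, 0.3]
gripper_width: 0.0596
grip_force: 0.0
clock: 10.7
tcp_pos: [0.4596, 0.2566, 0.4015]
tcp_rot: [-0.477, -3.104, 0.001]
ft_force: [-0.3, -0.7, 0.2]
gripper_width: 0.0598
grip_force: 0.0
t 10.7 tcp [0.4596 0.2566 0.4015] w 0.0598 total shift (units) [1.000e-04 9.000e-04 3.281e-01] mm [-1.000e-01  4.000e-01 -1.968e+02] toolz [-1.1e-03 -7.0e-04 -1.0e+00] tooly [ 0.3    0.954 -0.001] F [-0.3 -0.7  0.2] grip 0.0 q [ 0.44  0.25  1.59 -0.    1.3  -0.83]
```

View pics/g3.png

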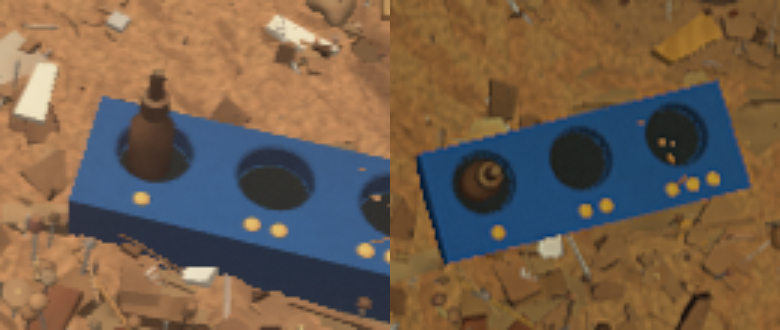

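The dropper stands upright in pocket 1, with its tip at about (314,209) in the top view. Next is the descent on the amber bottle.

```bash
python3 -c "
from h import *
t=load('top');print('drop tip',ray(t,314.3,209.3,.127))"
python3 -m creep '[0,0,0.06,0,0,0,0,0,0.06,0,0,0,0,0,0.06,0,0,0,0,0,0.06,0,0,0,0,0,0.04,0,0,0,0,0,0.03,0,0,0,0,0,0.01,0,0,0,0,0,0,0,0,0]' && python3 -m creep '[0,0,0,0,0,0,0,0,0,0,0,0,0,0,0,0,0,0,0,0,0,0,0,0,0,0,0,0,0,0,0,0,0,0,0,0]' -1 25; python3 -c "from h import *;off(.4595,.257,.05)"
```

```text
drop tip [ 0.54833307 -0.08027274]
clock: 11.6
tcp_pos: [0.4597, 0.2567, 0.21]
tcp_rot: [-0.478, -3.104, 0.001]
ft_force: [0.4, -0.2, 0.6]
gripper_width: 0.06
grip_force: 0.0
clock: 12.2
tcp_pos: [0.4599, 0.2573, 0.2114]
tcp_rot: [0.476, 3.103, 0.002]
ft_force: [0.7, 0.1, 6.7]
gripper_width: 0.0339
grip_force: 24.6
t 12.2 tcp [0.4599 0.2573 0.2114] w 0.0339 total shift (units) [ 0.0004 -0.0007  0.0112] mm [-0.4 -0.3 -6.7] toolz [ 2.e-03  9.e-04 -1.e+00] tooly [0.3   0.954 0.001] F [0.7 0.1 6.7] grip 24.607773672323674 q [ 0.44  0.5   1.75 -0.    0.89 -0.83]
```

```bash
python3 -m creep '[0,0,-0.01,0,0,0,0,0,-0.02,0,0,0,0,0,-0.04,0,0,0,0,0,-0.05,0,0,0,0,0,-0.05,0,0,0,0,0,-0.04,0,0,0,0,0,-0.03,0,0,0,0,0,-0.02,0,0,0,0,0,-0.01,0,0,0,0,0,0,0,0,0]' - 40
python3 - <<'E'
from h import *
from station import ctrl
off(.571,-.164,.215)
ims=[]
for n,x,y in(("scene",80,80),("top",285,170)):
    c=ctrl.capture(n);k=(3,4)[n=="top"];ims.append(cv2.resize(c["frame"][y:y+400//k,x:x+400//k],(400,400),interpolation=cv2.INTER_CUBIC))
cv2.imwrite("pics/g4.png",np.hstack(ims))
E
```

```text
clock: 13.2
tcp_pos: [0.4595, 0.2571, 0.3727]
tcp_rot: [0.477, 3.105, 0.001]
ft_force: [-0.2, -0.0, -1.3]
gripper_width: 0.0326
grip_force: 39.8
t 13.2 tcp [0.4595 0.2571 0.3727] w 0.0326 total shift (units) [-0.3879 -0.6137  0.005 ] mm [ 111.5 -421.1   -3. ] toolz [ 6.e-04  2.e-04 -1.e+00] tooly [0.3   0.954 0.   ] F [-0.2 -0.  -1.3] grip 39.795918830204755 q [ 0.44  0.28  1.63 -0.    1.24 -0.83]
```

View pics/g4.png

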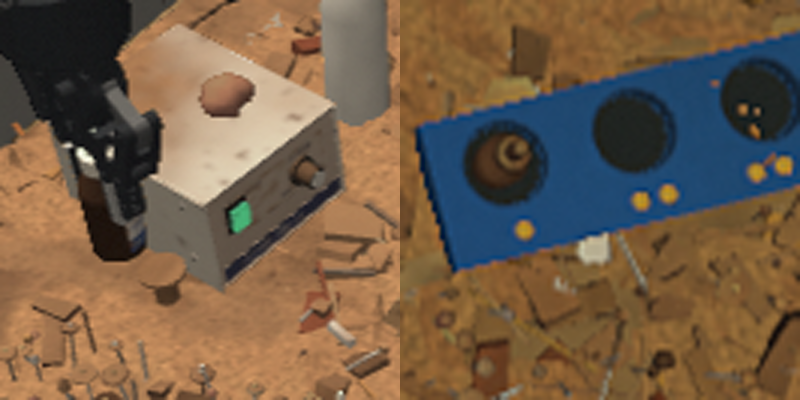

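The dropper stands in pocket 1 and the amber bottle is in the grip with its foot clear at about (120,163) in full scene pixels. Carrying it over to pocket 2.

```bash
python3 -m creep '[-0.012,-0.02,0,0,0,0,-0.025,-0.04,0,0,0,0,-0.03,-0.048,0,0,0,0,-0.03,-0.048,0,0,0,0,-0.03,-0.048,0,0,0,0,-0.03,-0.048,0,0,0,0,-0.03,-0.048,0,0,0,0,-0.03,-0.048,0,0,0,0,-0.03,-0.048,0,0,0,0,-0.03,-0.048,0,0,0,0,-0.03,-0.048,0,0,0,0,-0.03,-0.048,0,0,0,0]' && python3 -m creep '[-0.025,-0.04,0,0,0,0,-0.018,-0.024,0,0,0,0,-0.008,-0.01,0,0,0,0,0,0,0,0,0,0]'; python3 -m creep '[0,0,0.03,0,0,0,0,0,0.05,0,0,0,0,0,0.05,0,0,0,0,0,0.03,0,0,0,0,0,0.005,0,0,0,0,0,0,0,0,0]'
python3 - <<'E'
from h import *
from station import ctrl
off(.571,-.164,.0884)
s=load("scene");z=ctrl.state()["tcp_pos"];fz=z[2]-.2114
a=np.linspace(0,6.28,60);P=np.array([proj(s,[z[0]+.0175*np.cos(q),z[1]+.0175*np.sin(q),fz]) for q in a]);print("foot pred",fz,P.min(0)-[270,160],P.max(0)-[270,160])
f=ctrl.capture("scene")["frame"]
cv2.imwrite("pics/g5.png",cv2.resize(f[160:280,270:420],None,fx=5,fy=5,interpolation=cv2.INTER_CUBIC))
E
```

```text
clock: 14.5
tcp_pos: [0.555, -0.1149, 0.3715]
tcp_rot: [-0.477, -3.104, -0.0]
ft_force: [1.2, 0.5, -0.5]
gripper_width: 0.033
grip_force: 39.8
clock: 14.9
tcp_pos: [0.5709, -0.1651, 0.3715]
tcp_rot: [-0.479, -3.104, -0.0]
ft_force: [0.7, 0.6, -1.3]
gripper_width: 0.0327
grip_force: 39.8
clock: 15.5
tcp_pos: [0.571, -0.1636, 0.2735]
tcp_rot: [-0.476, -3.105, -0.0]
ft_force: [0.1, 0.1, -1.3]
gripper_width: 0.0332
grip_force: 39.8
t 15.5 tcp [ 0.571  -0.1636  0.2735] w 0.0332 total shift (units) [-0.0002 -0.0007  0.0506] mm [ -0.   -0.4 -30.4] toolz [-4.e-04  2.e-04 -1.e+00] tooly [0.299 0.954 0.   ] F [ 0.1  0.1 -1.3] grip 39.81588322087191 q [-0.34  0.53  1.52  0.    1.09 -1.61]
foot pred 0.06208492344178143 [62.43670123 69.42983415] [80.67202902 84.08514858]
```

View pics/g5.png

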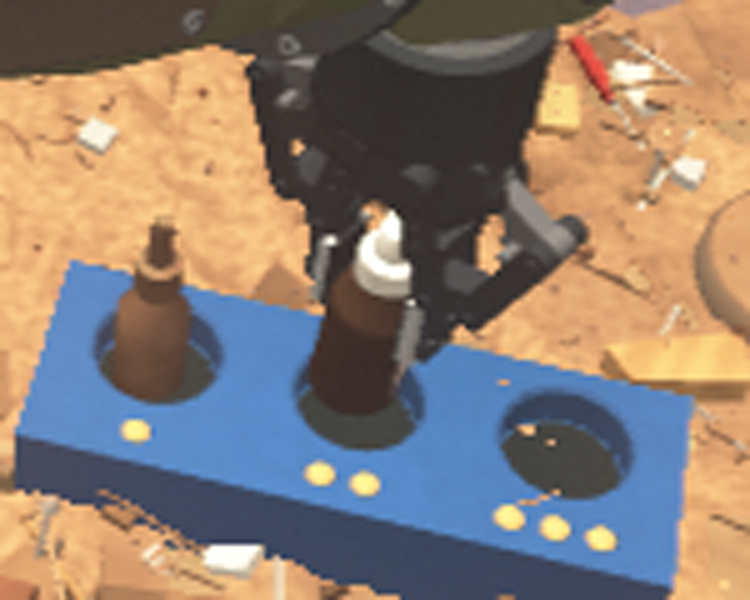

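The amber bottle is over pocket 2 (two nails), with its foot at about (352,412) in the crop, inside the pocket outline. It leans slightly, cap to the right, by about 0.1 rad. The foot has clearance, so I'll lower it until it touches and let it seat itself.

```bash
python3 -m creep '[0,0,0.015,0,0,0,0,0,0.015,0,0,0,0,0,0.008,0,0,0,0,0,0,0,0,0]' | grep -E "pos|ft"; python3 -m creep '[0,0,0.004,0,0,0,0,0,0,0,0,0]'| grep -E "pos|ft"; python3 -m creep '[0,0,0.003,0,0,0,0,0,0,0,0,0]'| grep -E "pos|ft"; python3 -m creep '[0,0,0.002,0,0,0,0,0,0,0,0,0]' | grep -E "pos|ft"
```

```text
tcp_pos: [0.5709, -0.1641, 0.2495]
ft_force: [0.7, -0.6, -1.9]
tcp_pos: [0.5711, -0.1642, 0.248]
ft_force: [-0.3, 0.6, -1.3]
tcp_pos: [0.571, -0.1642, 0.2462]
ft_force: [0.5, 0.4, -2.0]
tcp_pos: [0.571, -0.1641, 0.245]
ft_force: [-1.3, 0.0, -1.8]
```

```bash
for i in 1; do python3 -m creep '[0,0,0.002,0,0,0,0,0,0,0,0,0]' | grep -E "pos|ft"; python3 -m creep '[0,0,0.002,0,0,0,0,0,0,0,0,0]' | grep -E "pos|ft"; python3 -m creep '[0,0,0.002,0,0,0,0,0,0,0,0,0]' | grep -E "pos|ft"; done
```

```text
tcp_pos: [0.5711, -0.1642, 0.2438]
ft_force: [0.4, 0.9, -0.7]
tcp_pos: [0.5713, -0.1642, 0.2436]
ft_force: [-0.4, 0.6, 7.1]
tcp_pos: [0.5716, -0.1642, 0.2434]
ft_force: [-2.0, 1.3, 14.2]
```

```bash
python3 -m creep '[0,0,-0.003,0,0,0,0,0,0,0,0,0]' - 20 | grep ft; python3 -m creep '[0,0,0,0,0,0,0,0,0,0,0,0,0,0,0,0,0,0,0,0,0,0,0,0]' 0.1;  python3 -m creep '[0,0,-0.02,0,0,0,0,0,-0.04,0,0,0,0,0,-0.06,0,0,0,0,0,-0.06,0,0,0,0,0,-0.05,0,0,0,0,0,-0.02,0,0,0,0.03,0.05,0,0,0,0,0.05,0.06,0,0,0,0,0.05,0.06,0,0,0,0,0.05,0.06,0,0,0,0,0.05,0.06,0,0,0,0,0.03,0.05,0,0,0,0]'; python3 -m creep '[0.04,0.06,0,0,0,0,0.04,0.06,0,0,0,0,0.02,0.03,0,0,0,0,0,0,0,0,0,0]'|grep -E "pos|force"
python3 - <<'E'
from h import *
from station import ctrl
ims=[]
for n,x,y in(("scene",255,180),("top",285,160)):
    c=ctrl.capture(n);cv2.imwrite(f"pics/{n}9.png",c["frame"]);ims.append(cv2.resize(c["frame"][y:y+100,x:x+100],(400,400),interpolation=cv2.INTER_CUBIC))
f=cv2.imread("pics/scene9.png");
cv2.imwrite("pics/g6.png",np.hstack(ims))
E
```

```text
ft_force: [-0.1, 1.8, 5.1]
clock: 17.75
tcp_pos: [0.571, -0.1642, 0.2431]
tcp_rot: [-0.477, -3.105, -0.0]
ft_force: [0.7, -0.7, -0.2]
gripper_width: 0.0468
grip_force: 0.0
clock: 18.95
tcp_pos: [0.4819, 0.0792, 0.3933]
tcp_rot: [-0.476, -3.105, -0.0]
ft_force: [-0.4, -0.4, -0.5]
gripper_width: 0.047
grip_force: 0.0
tcp_pos: [0.4523, 0.1831, 0.3931]
ft_force: [-0.5, 0.0, 0.1]
grip_force: 0.0
```

View pics/g6.png

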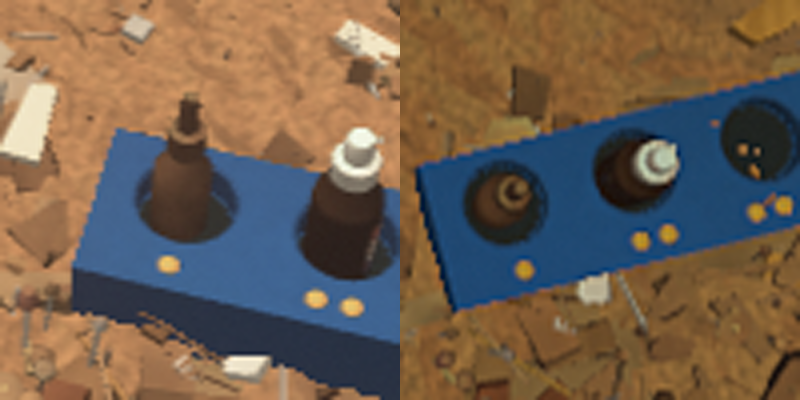

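View pics/top9.png

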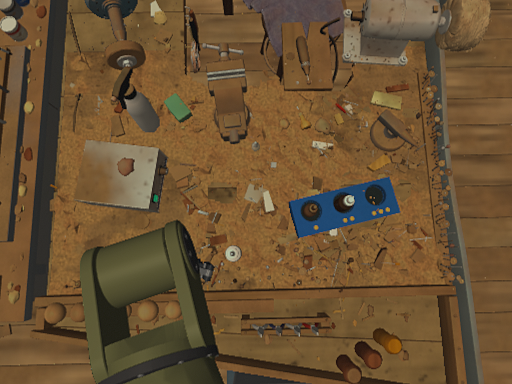

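Both bottles stand in their pockets and the glue bottle is still at (233,254). One check on the amber bottle's tilt: its cap is at (351,199) in the top view and (345,215) in the scene view.

Run:
```python
from h import *
s,t=load("scene"),load("top")
print("amber cap",ray(t,350.5,199.5,.13),ray(s,345,215,.13),"drop tip",ray(t,314.3,207,.129),ray(s,302.5,205,.129))
P=np.array([proj(s,[.571,-.164,z]) for z in(.032,.13)]);print(P)
```

```text
amber cap [ 0.56755005 -0.15938149] [ 0.56860905 -0.16175295] drop tip [ 0.55310823 -0.08017552] [ 0.55390747 -0.08328417]
[[339.71394886 245.85949136]
 [346.63682707 214.56391606]]
```

```bash
python3 -c "from station import ctrl;print(ctrl.job_done())"
```

```text
the job is handed in; nothing more can be done
None
```

The brown dropper bottle stands in pocket 1 and the amber pump bottle in pocket 2, both let go and upright as far as the final pictures show; the glue bottles look unmoved, and I handed the job in at about 19.5 s (no verdict was returned).

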